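# Change the former on a tube bender

## Task

Set the tube bender up for the wide bend: lift the larger of the two bending formers up and off its sloping storage post and fit it on the bender's centre pin, hub up. The drive peg on the turntable, which the former covers as it goes on, has to engage one of the slots in its underside, so turn the former by feel until it drops and sits fully home, flat on the turntable; let go of it and leave the smaller former hanging and the tape measure and sanding block where they are.

Things in the scene. Friction and masses are not known exactly. Their poses are not given: they have to be found in the camera images.
- former_large: Larger bending former, plain aluminium, about 0.5 kg: disc 92 mm in diameter and 34 mm thick with a half-round groove round its rim, and on it a coaxial hub (64 mm overall). A 23.5 mm bore runs through. Hangs on either rack post, disc on the sloping face, hub outward. Origin: on the bore axis at the disc's underside; own z along the bore towards the hub.
- large_hub (a point): Middle of the larger former's hub, on the bore axis, 49 mm from the underside. The hub is round, 40 mm in diameter and 30 mm tall (34 to 64 mm from the underside): the place to grip.
- large_slot (a point): Middle of one of the four equal drive slots in the larger former's underside, out of sight. They lie on its own +x, +y, -x and -y axes, 22.5 mm from the bore axis; each is 12 mm deep, closed on all sides, 12 mm wide radially (16.5 to 28.5 mm from the axis) and 30 degrees (12 mm) long.
- former_small: Smaller bending former, plain aluminium: the same kind, with a disc only 68 mm in diameter, 34 mm thick; its hub and bore are the same (40 mm and 23.5 mm). It hangs on the rack's other post and stays there. Origin: on the bore axis at the underside.
- rack: Grey sheet-steel storage rack, bolted down: a sloping face 136 mm long and 204 mm wide, rising at 40 degrees from its front (own -x, towards the robot). Two steel posts stand square to the face, 96 mm apart, leaning 40 degrees from vertical to the front, along own (-0.643, 0, 0.766). Origin: middle of the footprint, on the bench; z up.
- post_a (a point): Foot of one rack post, on the sloping face, 60 mm above the bench. Post: 20 mm in diameter, 52 mm long, coned tip. Axes as the rack's.
- post_b (a point): Foot of the other rack post, like post_a.
- seat (a point): Where the former belongs on the bench tube bender: centre of the top face of its locked turntable (steel disc 100 mm in diameter), 24 mm above the bench, axes upright. A drive peg 9 mm in diameter and 9 mm high stands on it, 22.5 mm from the centre, in a direction that is not reported and differs every time: a former that rests on the peg is 9 mm too high.
- pin_tip (a point): Tip of the bender's fixed upright centre pin: 20 mm in diameter, 52 mm above the turntable, coned over its last 7 mm. Near it, below 65 mm above the bench: a forming roller 77 mm from the pin on the robot's side with the lever behind it, and a back stop bar at the left, 61 mm from the pin.
- tape_measure: Tape measure with a yellow case, 32 x 81 x 65 mm, standing on the bench; a bystander. Origin: centre of its underside.
- sanding_block: Sanding block (cork wrapped in abrasive paper), 61 x 110 x 28 mm, lying on the bench; a bystander. Origin: centre of its underside.

How it is judged:
By the outcome, as a careful person would: the job done as asked, in the order asked, and still so for the second after the job is handed in, with the robot touching nothing.
It also fails if it takes over 58 s, if anything falls off the work surface, if the arm or the gripper's body presses on something with over 40 N, if the wrist force passes 120 N, or if a joint passes its speed limit or range.

## Robot

A 6-joint arm with a two-finger parallel gripper is mounted at the origin on the work surface; the furniture and walls round the work are solid. World frame = base frame: x ahead of the robot, y to its left, z up, the work surface at z = 0. Lengths are in mm, angles in rad, forces in N, time in s.
With the tool pointing down it reaches from about 375 to 925 mm from the base axis. Payload 5.7 kg.
Tool frame: the origin (TCP) lies on the mounting face of the last link; the fingertips stand 182 mm ahead of it and the grasp point (between the pads) lies 163 mm ahead of it; z points along the fingers, y is the line along which they close (so a half turn about z gives the same grasp; the last joint's range is limited). The gripper opens to 88 mm and grips with 3 to 60 N. Pads are 20 mm wide; open, the fingers measure 115 mm over their backs; the gripper's body (75 mm by 178 mm) begins 61 mm behind the grasp point.
Start: joints at [1.088, 0.359, 1.51, -0, 1.272, -0.115], TCP at [215.737, 559.86, 404.623] pointing down, gripper open.
Joint ranges: [-2.97, 2.97], [-1.01, 2.36], [0.21, 2.38], [-0.96, 4.11], [0.2, 2.71], [-2.98, 2.98]. Speed limits (rad/s): [2.39, 2.39, 3.14, 3.14, 3.14, 3.14].

## Interface

Orientations are given as a rotation vector (axis times angle).
In Python, from workcell import r gives the robot as it stands.
- The arm moves only by the tool carry_out, never from a script. Its argument "moves" is text: rows parted by semicolons, each of 5 numbers parted by spaces: the shift along the tool's x, y, z in units of 0.5 m (1.0 is 0.5 m), then the turn about the tool's z in units of 2 rad (1.0 is 2 rad), then the opening, from -1 (shut) to 1 (fully open). A call has 1 to 12 rows; each row shifts and turns the commanded pose from where the row before left it, along the tool's axes as they then stand; what a row does not reach is not made up. A row lasts 1/12 s, in which the tool goes at most 41.7 mm and 7.16 degrees, less where a joint would pass 70% of its speed; a pose out of reach is approached as far as the arm can. A call with a number of a shift or a turn outside -1 to 1 is refused whole. A call with a gripper value outside its range is refused whole. The fingers move at their own pace and stop on an object; "grip_force" is the grip in N (left out, the last holds). Time passes only in rows, so rows that do not move let the fingers close. It gives the time, the measured TCP pose, the force, the opening and the grip force at its end, in the units of the state.
- r.observe(): the state, without advancing time (a new reading comes with each control period).
- r.capture(name): name is "scene" or "top"; returns a dict with "frame" (400x640x3 uint8, red, green, blue), "z_map" (400x640 float32, mm along the optical axis (not along the pixel's ray), 0 where there is no reading), "vfov" (degrees; the focal length in pixels is half the picture's height over the tangent of half this angle, whatever the lens; pixels are square), "cx", "cy" (the principal point, pixels), "R" (3x3) and "t" (3): a world point X has camera coordinates R X + t. Camera axes: x right, y down, z forward; pixel columns grow to the right and rows downward; lengths in mm; the calibration is good to about 2 mm. A picture is of the moment at which its call begins.
- r.hand_in(): hands the job in; it is judged then, once.
The state is a dict: "clock": time; "joint_pos": joint angles; "joint_vel": joint speeds; "effort": joint torques, N m; "tool_pos": TCP position; "ee_rot": TCP orientation; "ft_force": force on the tool from outside, world axes, zero at the start; "ft_torque": the same for the moment, N m; "grip_width": opening from 0.0 (shut) to 1.0 (fully open); "grasp_force": force on a finger pad.
Only numpy, scipy, OpenCV 4.12 (cv2) and the standard library are available. Lean on these libraries where they do the work, as an engineer would, in place of code of your own. Each camera call takes 0.05 s, during which the arm holds its last target. There are 200 camera calls.

## Working session

There is one attempt and no reset: what is moved stays moved. The work goes in short steps, Python scripts to look and compute and a tool call to move; the robot and the scene stay as the last step left them, time stands still between calls to the robot, and variables do not carry over. Pictures are saved under pics/ and viewed, at most 10 in all, crops included, and the job is handed in when it is done.

Besides the shell and the picture viewer there is one more tool, called after "Call:" by a JSON object that holds its "name" and its "arguments". carry_out: Moves the arm, as the interface text tells. Shifts and turns lie within -1 to 1; 1 stands for 0.5 m of shift or 2 rad of turn. Its arguments: {"type":"object","properties":{"moves":{"type":"string"},"grip_force":{"type":"number"}},"required":["moves"]}

```bash
mkdir -p pics; ls; cat > h.py <<'E'
import numpy as np, cv2
from workcell import r
def cap(n,save=None):
    c=r.capture(n)
    if save: cv2.imwrite('pics/'+save,c['frame'][:,:,::-1])
    return c
def pts(c):
    z=c['z_map'];h,w=z.shape;f=h/2/np.tan(np.radians(c['vfov'])/2)
    v,u=np.mgrid[:h,:w]
    p=np.stack([(u-c['cx'])/f*z,(v-c['cy'])/f*z,z],-1)
    return (p-c['t'])@np.array(c['R'])   # R^T (p-t)
E
python3 - <<'E'
from h import *
for n in('scene','top'):
    c=cap(n,n+'0.png'); print(n,c['vfov'],c['cx'],c['cy'],np.round(c['R'],3).tolist(),c['t']); np.savez(n+'0.npz',**c)
print(r.observe())
E
```

```text
pics
scene 42.882199155693435 329.0919307002453 201.73403652006883 [[0.643, -0.766, -0.019], [-0.521, -0.419, -0.744], [0.562, 0.487, -0.668]] [-380.47587918  259.53075474 1136.96216848]
top 43.60589678557261 322.25635464040636 203.1301667741545 [[-0.021, -1.0, 0.006], [-0.99, 0.02, -0.141], [0.141, -0.009, -0.99]] [-117.45380529  486.68571152 1278.52571092]
{'clock': 0.1, 'joint_pos': array([ 1.08793069e+00,  3.59406764e-01,  1.51133287e+00, -8.41655797e-08,
        1.27252983e+00, -1.15104671e-01]), 'joint_vel': array([ 0.00056808, -0.0017779 , -0.00200495, -0.00014404, -0.00118345,
       -0.00095351]), 'effort': array([-9.41466715e-05, -5.16356170e+01, -2.71407562e+01,  6.75797020e-02,
        2.76038755e-02,  3.62163377e-06]), 'tool_pos': array([215.56821812, 559.57609309, 403.90572565]), 'ee_rot': array([-5.74337140e-01, -3.08814383e+00,  2.51671846e-03]), 'ft_force': array([0.60541805, 0.23107021, 0.78169072]), 'ft_torque': array([ 0.03498202, -0.02382513,  0.02458251]), 'grasp_force': 0.0, 'grip_width': 1.0025282860796842}
```

View pics/scene0.png

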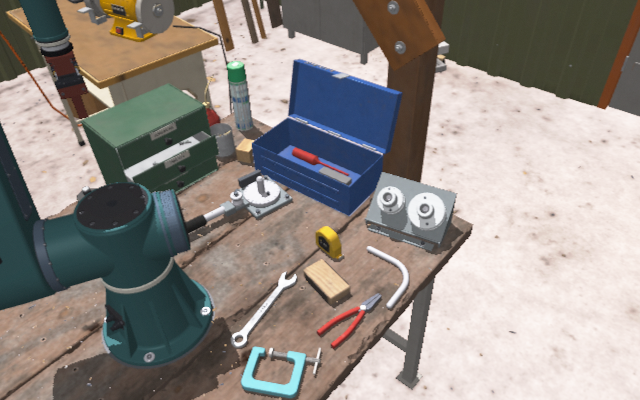

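View pics/top0.png

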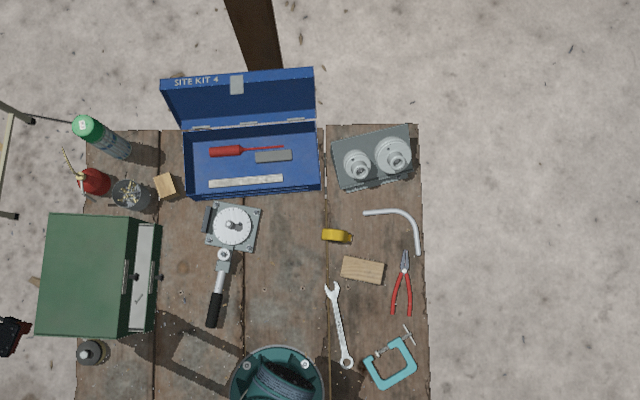

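The scene view shows the large former at about (427,211), the small one at (390,200) and the bender pin at (262,186). In the top view the large former is at (393,155), the small one at (357,165) and the pin and turntable at (233,226). Next I'll measure these in both views.

```bash
cat > m.py <<'E'
from h import *
def circ(q):
    A=np.c_[q,np.ones(len(q))];s=np.linalg.lstsq(A,(q**2).sum(1),rcond=None)[0]
    return s[:2]/2,np.sqrt(s[2]+(s[:2]**2).sum()/4)
reg={'scene':((366,172,456,250),(235,170,292,217)),'top':((328,122,414,192),(203,198,262,254))}
for n in('scene','top'):
    c=dict(np.load(n+'0.npz'));P=pts(c)
    x0,y0,x1,y1=reg[n][0];q=P[y0:y1,x0:x1].reshape(-1,3);q=q[(q[:,2]>15)&(q[:,2]<220)]
    # sloped planes: RANSAC with 40deg tilt
    rng=np.random.default_rng(0);best=(0,)
    for _ in range(3000):
        a=q[rng.choice(len(q),3,False)];m=np.cross(a[1]-a[0],a[2]-a[0]);l=np.linalg.norm(m)
        if l<500: continue
        m/=l; m*=np.sign(m[2])
        if abs(m[2]-.766)>.05: continue
        k=(abs((q-a[0])@m)<2.5).sum()
        if k>best[0]: best=(k,m,a[0])
    k,m,a=best
    i=abs((q-a)@m)<2.5;ctr=q[i].mean(0);m=np.linalg.svd(q[i]-ctr)[2][2];m*=np.sign(m[2])
    hh=(q-ctr)@m
    print(n,'plane n',m.round(3),'k',k,'tilt',np.degrees(np.arccos(m[2])),'yaw',np.degrees(np.arctan2(-m[1],-m[0])))
    print(' hist',np.histogram(hh,np.arange(-20,80,4))[0])
    e1=np.cross([0,0,1],m);e1/=np.linalg.norm(e1);e2=np.cross(m,e1)
    t=(hh>58)&(hh<70)
    uv=np.c_[(q[t]-ctr)@e1,(q[t]-ctr)@e2];s=uv[:,0]>np.median(uv[:,0]) 
    _,lab,cen=cv2.kmeans(uv.astype(np.float32),2,None,(3,50,.1),5,cv2.KMEANS_PP_CENTERS)
    for j in(0,1):
        w=uv[lab[:,0]==j];h=np.median(hh[t][lab[:,0]==j]);(cc,rr)=cv2.minEnclosingCircle(w.astype(np.float32))
        C=ctr+cc[0]*e1+cc[1]*e2
        # disc face circle
        d=(hh>28)&(hh<39);dv=np.c_[(q[d]-ctr)@e1,(q[d]-ctr)@e2];dv=dv[np.hypot(*(dv-cc).T)<49]
        dc,dr=cv2.minEnclosingCircle(dv.astype(np.float32))
        print('  hub h%.1f r%.1f n%d'%(h,rr,len(w)),'hubtop',(C+h*m).round(1),'foot',C.round(1),'disc r%.1f'%dr,'disc ctr foot',(ctr+dc[0]*e1+dc[1]*e2).round(1),len(dv))
    x0,y0,x1,y1=reg[n][1];b=P[y0:y1,x0:x1].reshape(-1,3)
    pin=b[(b[:,2]>45)&(b[:,2]<85)];print(' pin/high pts',len(pin)); 
    tp=pin[pin[:,2]>68]; print(' tip',len(tp),tp.mean(0) if len(tp) else '',tp[:,2].max() if len(tp) else '')
    tt=b[(b[:,2]>20)&(b[:,2]<28)];print(' tt z',np.median(tt[:,2]),len(tt),cv2.minEnclosingCircle(tt[:,:2].astype(np.float32)))
    np.save(n+'P.npy',P)
# environment heights from top
P=np.load('topP.npy')
for nm,(u0,v0,u1,v1) in {'toolbox':(160,65,320,200),'tape':(318,225,355,247),'block':(340,254,386,286),'bench':(255,220,320,280)}.items():
    s=P[v0:v1,u0:u1].reshape(-1,3);s=s[s[:,2]>-40];print(nm,np.percentile(s,[1,50,99],axis=0).round().tolist())
E
python3 m.py
```

```text
scene plane n [-0.628 -0.142  0.766] k 1511 tilt 40.04545439977597 yaw 12.716789990505669
 hist [  17   17   15  168 1036  948  150  104   75    9    5   34  308  624
  211   28   41   52   51   51  143   95   11    0]
  hub h63.3 r20.3 n133 hubtop [ 551.1 -226.3  106.8] foot [ 590.9 -217.3   58.4] disc r34.7 disc ctr foot [ 590.3 -217.    57.9] 306
  hub h63.3 r20.1 n142 hubtop [ 572.8 -319.9  107.3] foot [ 612.5 -310.9   58.8] disc r46.3 disc ctr foot [ 612.2 -310.5   58.6] 814
 pin/high pts 202
 tip 32 [434.60568138 104.82801476  72.73482345] 79.18247724675302
 tt z 23.76681812944959 738 ((429.4217834472656, 120.60147094726562), 94.49284362792969)
top plane n [-0.62  -0.149  0.771] k 1339 tilt 39.586211732009204 yaw 13.512658749568557
 hist [  7   3   9  93 865 859 188 180 130   9   4  28 229 540 173  40  34  58
  49  55 153  81   4   0]
  hub h63.1 r20.8 n130 hubtop [ 572.3 -317.7  107.4] foot [ 611.4 -308.3   58.7] disc r46.8 disc ctr foot [ 611.5 -309.1   58.6] 647
  hub h63.0 r22.0 n136 hubtop [ 549.5 -223.6  107. ] foot [ 588.6 -214.2   58.5] disc r34.7 disc ctr foot [ 589.6 -214.7   59.3] 279
 pin/high pts 120
 tip 40 [429.60325319 111.02075413  74.1491776 ] 79.6752398753372
 tt z 23.72652786810495 999 ((437.126220703125, 125.84463500976562), 90.3047866821289)
toolbox [[502.0, -116.0, -5.0], [667.0, 73.0, 50.0], [752.0, 302.0, 278.0]]
tape [[372.0, -211.0, -6.0], [398.0, -163.0, 2.0], [430.0, -114.0, 67.0]]
block [[268.0, -290.0, -6.0], [309.0, -229.0, 24.0], [351.0, -170.0, 32.0]]
bench [[289.0, -116.0, -7.0], [366.0, -32.0, -1.0], [445.0, 53.0, 12.0]]
```

Call:
{"name": "carry_out", "arguments": {"moves": "0 0 -0.04 0.06 1; 0 0 -0.04 0.06 1; 0 0 0 0.06 1; 0 0 0 0.06 1; 0 0 0 0.06 1; 0 0 0 0.06 1; 0 0 0 0.06 1; 0 0 0 0.06 1; 0 0 0 0.06 1; 0 0 0 0.06 1; 0 0 0 0.06 1; 0 0 0 0.06 1", "grip_force": 20}}

```text
clock: 1.1
tool_pos: [215.6, 559.7, 444.1]
ee_rot: [2.474, 1.936, -0.002]
ft_force: [-0.5, 0.4, 1.4]
grip_width: 1.002
grasp_force: 0.0
```

```bash
cat > m2.py <<'E'
from h import *
Pt,Ps=np.load('topP.npy').reshape(-1,3),np.load('sceneP.npy').reshape(-1,3)
A=np.array([215.6,559.6]);B=np.array([574,-319]);d=(B-A)/np.linalg.norm(B-A)
for n,P in(('top',Pt),('scene',Ps)):
    s=(P[:,:2]-A)@d;l=abs((P[:,:2]-A)@[-d[1],d[0]])
    k=(l<120)&(P[:,2]<600)
    print(n,[(int(a),int(P[k&(s>a)&(s<a+100),2].max(initial=-99))) for a in range(0,1050,100)])
# pin / turntable
for n,P in(('top',Pt),('scene',Ps)):
    b=P[(np.hypot(P[:,0]-432,P[:,1]-112)<75)]
    t=b[(b[:,2]>19.5)&(b[:,2]<28)][:,:2];best=(0,)
    rng=np.random.default_rng(1)
    # slide an r=50 circle: most points inside 50.5, fewest in 50.5-56
    G=[(x,y) for x in np.arange(415,450,1.) for y in np.arange(95,130,1.)]
    D=np.array([np.hypot(*(t-g).T) for g in G]);sc=(D<50).sum(1)-1.*((D>51)).sum(1)
    o=np.argsort(-sc)[:8];print(n,'turntable',np.mean([G[i] for i in o],0).round(1),sc[o[0]],len(t))
    p=b[(b[:,2]>40)&(b[:,2]<85)&(np.hypot(b[:,0]-432,b[:,1]-112)<30)]
    for lo,hi in((40,50),(50,60),(60,68),(68,85)):
        w=p[(p[:,2]>lo)&(p[:,2]<hi)]; 
        if len(w): print('  pin',lo,hi,len(w),w.mean(0).round(1),np.ptp(w[:,:2],axis=0).round(1))
g=Pt[(np.hypot(Pt[:,0]-432,Pt[:,1]-112)<140)&(Pt[:,2]<400)]
ang=np.degrees(np.arctan2(g[:,1]-112,g[:,0]-432))
for a in range(-180,180,30):
    k=(ang>a)&(ang<a+30);rr=np.hypot(g[k,0]-432,g[k,1]-112);print(a,[int(g[k][(rr>q)&(rr<q+20),2].max(initial=-9)) for q in(50,70,90,110)])
ims=[cv2.resize(cv2.imread('pics/'+f)[y0:y1,x0:x1],(390,360),interpolation=cv2.INTER_CUBIC) for f,x0,y0,x1,y1 in(('scene0.png',230,165,295,225),('top0.png',200,196,265,256))]
cv2.imwrite('pics/bend.png',np.hstack(ims))
E
python3 m2.py
```

```text
top [(0, 350), (100, 232), (200, 231), (300, 229), (400, 107), (500, 108), (600, 111), (700, 108), (800, 123), (900, 122), (1000, 106)]
scene [(0, 529), (100, 230), (200, 229), (300, 228), (400, 106), (500, 109), (600, 109), (700, 108), (800, 120), (900, 120), (1000, 105)]
top turntable [429.9 111.9] 834.0 1039
  pin 40 50 6 [426.5 106.1  43.9] [10.7 15.2]
  pin 50 60 4 [426.6 103.5  55.6] [7.6 2.6]
  pin 60 68 13 [429.9 107.8  65.5] [17.5 19.8]
  pin 68 85 40 [429.6 111.   74.1] [15. 19.]
scene turntable [429.4 107.9] 446.0 694
  pin 40 50 23 [428.4 103.9  45.6] [17.7 12. ]
  pin 50 60 19 [427.5 105.3  55.4] [17.2 20.8]
  pin 60 68 17 [426.9 105.1  64.1] [17.7 12.3]
  pin 68 85 30 [429.6 107.3  72.8] [18.  17.5]
-180 [29, 60, 5, 6]
-150 [23, 24, 6, 5]
-120 [23, 5, 7, 8]
-90 [26, 22, 6, 7]
-60 [18, 75, 106, 106]
-30 [15, 108, 104, 23]
0 [16, 108, 23, 21]
30 [44, 107, 107, 109]
60 [46, 45, 6, 5]
90 [47, 43, 6, 7]
120 [26, 23, 5, 6]
150 [58, 67, 57, 41]
```

View pics/bend.png

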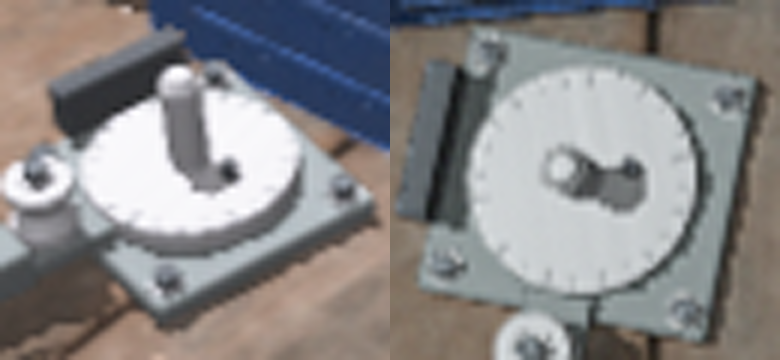

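The bender crop shows the pin tip at scene px (260,178) and top px (229,223). The drive peg is right of the pin at top px (240,224). The turntable centre is near top px (232,226). I'm turning the gripper in line with the rack and heading towards it.

Call:
{"name": "carry_out", "arguments": {"moves": "0 0 0 0.06 1; 0 0 0 0.06 1; 0 0 0 0.06 1; 0 0 0 0.06 1; 0 0 0 0.06 1; 0 0 0 0.06 1; 0 0 0 0.06 1; 0 0 0 0.06 1; 0 0 0 0.06 1; 0 0 0 0.0115 1; 0.0106 0.067 0 0 1; 0.0106 0.067 0 0 1"}}

```text
clock: 2.1
tool_pos: [241.2, 497.3, 444.0]
ee_rot: [3.119, 0.37, -0.001]
ft_force: [1.7, -0.2, 0.3]
grip_width: 1.002
grasp_force: 0.0
```

Call:
{"name": "carry_out", "arguments": {"moves": "0.0106 0.067 0 0 1; 0.0106 0.067 0 0 1; 0.0106 0.067 0 0 1; 0.0106 0.067 0 0 1; 0.0106 0.067 0 0 1; 0.0106 0.067 0 0 1; 0.0106 0.067 0 0 1; 0.0106 0.067 0 0 1; 0.0106 0.067 0 0 1; 0.0106 0.067 0 0 1; 0.0106 0.067 0 0 1; 0.0106 0.067 0 0 1"}}

```text
clock: 3.1
tool_pos: [395.3, 118.6, 444.7]
ee_rot: [3.12, 0.367, 0.0]
ft_force: [0.9, 0.3, 0.0]
grip_width: 0.998
grasp_force: 0.0
```

Call:
{"name": "carry_out", "arguments": {"moves": "0.0106 0.067 0 0 1; 0.0106 0.067 0 0 1; 0.0106 0.067 0 0 1; 0.0106 0.067 0 0 1; 0.0106 0.067 0 0 1; 0.0106 0.067 0 0 1; 0.0106 0.067 0.02 0 1; 0.0106 0.067 0.04 0 1; 0.0106 0.067 0.04 0 1; 0.0106 0.067 0.04 0 1; 0.0106 0.067 0.02 0 1; 0 0 0 0 1"}}

```text
clock: 4.1
tool_pos: [537.6, -230.0, 361.9]
ee_rot: [3.12, 0.361, -0.002]
ft_force: [0.8, 0.3, -0.2]
grip_width: 0.998
grasp_force: 0.0
```

```bash
cat > m3.py <<'E'
from h import *
def ray(c,u,v,z):
    f=200/np.tan(np.radians(c['vfov'])/2);d=np.array([(u-c['cx'])/f,(v-c['cy'])/f,1])@c['R'];o=-c['t']@c['R']
    return o+d*(z-o[2])/d[2]
for n,(x0,y0,x1,y1),tip in(('scene',(238,172,286,210),(260,178)),('top',(214,202,262,250),(229.2,223.5))):
    c=dict(np.load(n+'0.npz'));g=c['frame'][y0:y1,x0:x1].min(2)
    for th in(190,205):
        m=(g>th).astype(np.uint8);k,l,s,_=cv2.connectedComponentsWithStats(m);i=1+s[1:,4].argmax()
        cn=max(cv2.findContours((l==i).astype(np.uint8),0,1)[0],key=len);h=cv2.convexHull(cn);e=cv2.fitEllipse(h)
        print(n,th,np.array(e[0])+[x0,y0],np.round(e[1],1),ray(c,e[0][0]+x0,e[0][1]+y0,24).round(1))
    print(' tip',ray(c,*tip,76).round(1))
o=r.observe();print(o['tool_pos'],o['joint_pos'].round(3),o['ee_rot'])
E
python3 m3.py
```

```text
scene 190 [259.1115818  191.77996826] [22.5 41.9] [425.6 113.6  24. ]
scene 205 [261.03785896 191.54223251] [22.5 36.1] [429.6 110.1  24. ]
 tip [428.5 105.   76. ]
top 190 [231.38379097 225.44862556] [35.6 37.2] [431.3 112.5  24. ]
top 205 [217.8579452 229.5710144] [ 7.8 21.4] [421.2 148.   24. ]
 tip [431.1 109.   76. ]
[ 537.64786839 -230.04264604  361.85050244] [-0.522  0.379  1.595 -0.002  1.169  0.819] [ 3.11951459e+00  3.61213221e-01 -2.16630867e-03]
```

Call:
{"name": "carry_out", "arguments": {"moves": "0.008 0.05 0 0 1; 0.008 0.05 0 0 1; 0.008 0.05 0 0 1; 0.007 0.04 0 0 1; 0 0 0.03 0 1; 0 0 0.03 0 1; 0 0 0.03 0 1; 0 0 0.03 0 1; 0 0 0.03 0 1; 0 0 0.02 0 1; 0 0 0.01 0 1; 0 0 0 0 1"}}

```text
clock: 5.1
tool_pos: [572.7, -313.5, 273.6]
ee_rot: [-3.119, -0.363, 0.003]
ft_force: [0.5, 0.3, 0.8]
grip_width: 1.002
grasp_force: 0.0
```

```bash
python3 - <<'E'
from h import *
a=cap('scene')['frame'][150:260,350:470];b=cap('top')['frame'][90:200,310:430]
cv2.imwrite('pics/pre.png',np.hstack([cv2.resize(i[:,:,::-1],(400,366),interpolation=2) for i in(a,b)]))
o=r.observe();print(o['tool_pos'],o['ft_force'])
E
```

```text
[ 573.33854171 -314.04541684  275.19376128] [0.01076597 1.13529787 1.05070705]
```

View pics/pre.png

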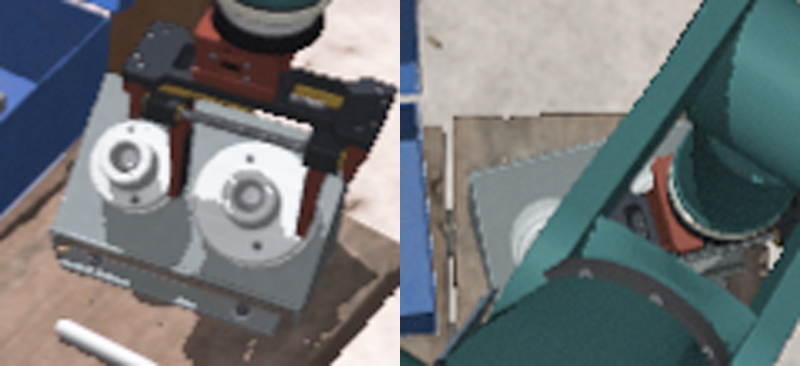

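The scene view shows the fingers on either side of the large hub, about 5 mm too far left, with the tips at crop (178,195) and (310,235). The left finger clears the small former. I'll correct this and close.

Call:
{"name": "carry_out", "arguments": {"moves": "0 0.005 0.007 0 1; 0 0.005 0.007 0 1; 0 0 0 0 1; 0 0 0 0 -1; 0 0 0 0 -1; 0 0 0 0 -1; 0 0 0 0 -1; 0 0 0 0 -1; 0 0 0 0 -1; 0 0 0 0 -1; 0 0 0 0 -1; 0 0 0 0 -1", "grip_force": 20}}

```text
clock: 6.2
tool_pos: [574.1, -318.4, 267.6]
ee_rot: [-3.12, -0.361, 0.001]
ft_force: [-0.8, 2.2, 1.2]
grip_width: 0.453
grasp_force: 20.0
```

Call:
{"name": "carry_out", "arguments": {"moves": "-0.0077 0 -0.0092 0 -1; -0.0077 0 -0.0092 0 -1; -0.0077 0 -0.0092 0 -1; -0.0077 0 -0.0092 0 -1"}}

```text
clock: 6.53
tool_pos: [559.0, -322.4, 286.2]
ee_rot: [-3.12, -0.362, -0.0]
ft_force: [4.2, 2.0, -6.9]
grip_width: 0.446
grasp_force: 20.0
```

Call:
{"name": "carry_out", "arguments": {"moves": "-0.0077 0 -0.0092 0 -1; -0.0077 0 -0.0092 0 -1; -0.0077 0 -0.0092 0 -1; -0.0077 0 -0.0092 0 -1; -0.0077 0 -0.0092 0 -1; -0.0077 0 -0.0092 0 -1; -0.0077 0 -0.0092 0 -1; -0.0077 0 -0.0092 0 -1; -0.0077 0 -0.0092 0 -1; 0 0 -0.02 0 -1; 0 0 -0.02 0 -1; 0 0 0 0 -1"}}

```text
clock: 7.53
tool_pos: [526.5, -331.0, 350.4]
ee_rot: [3.117, 0.361, 0.005]
ft_force: [1.6, -0.3, -7.4]
grip_width: 0.449
grasp_force: 20.0
```

```bash
python3 - <<'E'
from h import *
c=cap('scene');a=c['frame'][100:260,330:490]
cv2.imwrite('pics/lift.png',cv2.resize(a[:,:,::-1],(500,500),interpolation=2))
o=r.observe();print(o['tool_pos'],o['ft_force'],o['ft_torque'])
E
```

```text
[ 526.33831271 -330.87211835  349.42773756] [ 1.03966264  0.26373489 -6.76548284] [-0.15703452  0.28062173 -0.06284675]
```

View pics/lift.png

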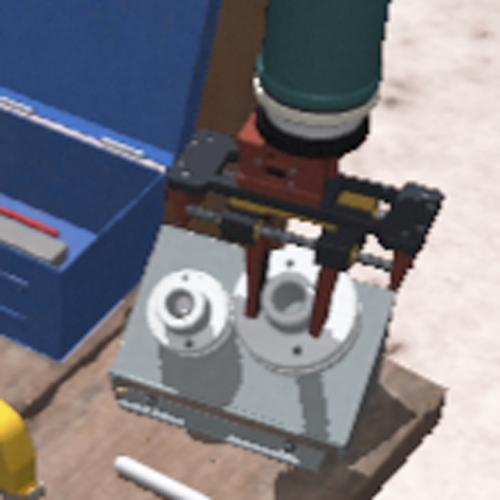

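The lift picture shows the former clear of the post, still tilted and held by its hub, with the small former untouched. Next I carry it over clear bench, just above the surface, and ease the grip so that it swings upright.

Call:
{"name": "carry_out", "arguments": {"moves": "0 0 -0.05 0 -1; -0.009 -0.0536 -0.05 0 -1; -0.009 -0.0536 0 0 -1; -0.009 -0.0536 0 0 -1; -0.009 -0.0536 0 0 -1; -0.009 -0.0536 0 0 -1; -0.009 -0.0536 0 0 -1; -0.009 -0.0536 0 0 -1; -0.009 -0.0536 0 0 -1; -0.009 -0.0536 0 0 -1; -0.009 -0.0536 0 0 -1; -0.009 -0.0536 0 0 -1"}}

```text
clock: 8.58
tool_pos: [409.2, -53.5, 397.6]
ee_rot: [3.121, 0.362, 0.001]
ft_force: [0.2, 0.6, -6.4]
grip_width: 0.45
grasp_force: 20.0
```

Call:
{"name": "carry_out", "arguments": {"moves": "-0.009 -0.0536 0 0 -1; 0 0 0.05 0 -1; 0 0 0.05 0 -1; 0 0 0.05 0 -1; 0 0 0.05 0 -1; 0 0 0.04 0 -1; 0 0 0.03 0 -1; 0 0 0.02 0 -1; 0 0 0 0 -1"}}

```text
clock: 9.33
tool_pos: [399.0, -29.4, 251.0]
ee_rot: [-3.12, -0.362, 0.004]
ft_force: [0.3, 0.1, -7.7]
grip_width: 0.45
grasp_force: 20.0
```

```bash
cat > fm.py <<'E'
from h import *
import sys
def look(name=None,rad=75):
    o=r.observe();T=o['tool_pos'];print('tool',T.round(1),'F',o['ft_force'].round(1),'M',o['ft_torque'].round(3),'grip',round(o['grip_width'],3))
    for n in('scene','top'):
        c=cap(n);P=pts(c);m=(np.hypot(P[...,0]-T[0],P[...,1]-T[1])<rad)&(P[...,2]>2)&(P[...,2]<T[2]-163+40)
        f=c['frame'].astype(int);grey=(np.ptp(f,axis=2)<25)&(f.min(2)>110)
        q=P[m&grey];print(n,len(q),'lo/hi',np.percentile(q,[2,50,98],axis=0).round().tolist() if len(q) else '')
        if name and n=='scene':
            R,t=c['R'],c['t'];k=R@(T-[0,0,190])+t;F=200/np.tan(np.radians(c['vfov'])/2);u,v=int(k[0]/k[2]*F+c['cx']),int(k[1]/k[2]*F+c['cy'])
            cv2.imwrite('pics/'+name,cv2.resize(c['frame'][max(v-50,0):v+50,max(u-50,0):u+50,::-1],(450,450),interpolation=2))
if __name__=='__main__': look(sys.argv[1] if len(sys.argv)>1 else None)
E
python3 fm.py
```

```text
tool [399.  -29.4 251. ] F [ 0.3  0.1 -7.7] M [-0.098  0.337 -0.062] grip 0.45
scene 702 lo/hi [[375.0, -71.0, 24.0], [401.0, -45.0, 56.0], [449.0, 6.0, 99.0]]
top 4 lo/hi [[350.0, 14.0, 3.0], [357.0, 24.0, 3.0], [361.0, 29.0, 3.0]]
```

Call:
{"name": "carry_out", "arguments": {"moves": "0 0 0 0 -1; 0 0 0 0 -1; 0 0 0 0 -1; 0 0 0 0 -1", "grip_force": 12}}

```text
clock: 9.77
tool_pos: [399.7, -29.7, 253.1]
ee_rot: [3.12, 0.362, 0.002]
ft_force: [0.7, -1.1, -6.9]
grip_width: 0.449
grasp_force: 12.0
```

Call:
{"name": "carry_out", "arguments": {"moves": "0 0 0 0 -1; 0 0 0 0 -1; 0 0 0 0 -1; 0 0 0 0 -1", "grip_force": 9}}

```text
clock: 10.1
tool_pos: [399.3, -29.7, 252.5]
ee_rot: [3.121, 0.362, -0.0]
ft_force: [-0.2, 0.3, -6.2]
grip_width: 0.453
grasp_force: 9.0
```

```bash
python3 fm.py swing.png
```

```text
tool [399.3 -29.7 252.5] F [-0.2  0.3 -6.2] M [-0.031  0.301 -0.037] grip 0.453
scene 794 lo/hi [[366.0, -74.0, 26.0], [391.0, -46.0, 58.0], [447.0, 4.0, 97.0]]
top 18 lo/hi [[346.0, -19.0, 3.0], [367.0, -12.0, 53.0], [371.0, 27.0, 58.0]]
```

View pics/swing.png

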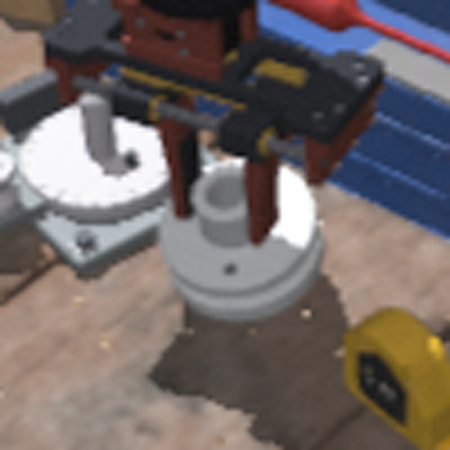

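The picture shows the former nearly upright, with a small tilt left. I'll lower it onto the clear bench to flatten it, then regrip.

Call:
{"name": "carry_out", "arguments": {"moves": "0 0 0.01 0 -1; 0 0 0.01 0 -1; 0 0 0.01 0 -1; 0 0 0.008 0 -1; 0 0 0.005 0 -1; 0 0 0 0 -1", "grip_force": 8}}

```text
clock: 10.7
tool_pos: [400.6, -29.9, 230.9]
ee_rot: [3.12, 0.361, 0.003]
ft_force: [2.2, 0.1, -4.0]
grip_width: 0.452
grasp_force: 8.0
```

Call:
{"name": "carry_out", "arguments": {"moves": "0 0 0.004 0 -1; 0 0 0.004 0 -1; 0 0 0.004 0 -1; 0 0 0 0 -1", "grip_force": 6}}

```text
clock: 11.03
tool_pos: [401.8, -30.0, 225.8]
ee_rot: [3.119, 0.361, 0.01]
ft_force: [5.3, 2.2, 2.6]
grip_width: 0.451
grasp_force: 6.0
```

Call:
{"name": "carry_out", "arguments": {"moves": "0 0 0 0 0.2; 0 0 0 0 0.2; 0 0 0 0 0.2; 0 0 0 0 0.2; 0 0 0 0 0.2; 0 0 0 0 0.2"}}

```text
clock: 11.53
tool_pos: [399.2, -29.7, 224.9]
ee_rot: [-3.121, -0.362, 0.001]
ft_force: [0.6, 0.1, -0.2]
grip_width: 0.602
grasp_force: 0.0
```

```bash
cat >> fm.py <<'E'
    from m import circ
E
sed -i '$d' fm.py; cat > hub.py <<'E'
from h import *
def face(c,C,zs,rad):   # points of horizontal face at height zs near C
    P=pts(c);m=(np.hypot(P[...,0]-C[0],P[...,1]-C[1])<rad)&(abs(P[...,2]-zs)<5)
    f=c['frame'].astype(int);q=P[m&(np.ptp(f,axis=2)<30)&(f.min(2)>90)];return q
T=r.observe()['tool_pos'];print(T,r.observe()['ft_force'])
c=cap('scene')
for z,rad in((34,70),(64,35)):
    q=face(c,T,z,rad)
    if len(q)>20:
        A=np.c_[q[:,:2]-q[:,:2].mean(0),np.ones(len(q))];s=np.linalg.lstsq(A,q[:,2],rcond=None)[0]
        print(z,len(q),'slope deg',np.degrees(s[:2]).round(1),'z',s[2].round(1),'circle',cv2.minEnclosingCircle(q[:,:2].astype(np.float32)))
E
python3 hub.py
```

```text
[399.15163417 -29.65609802 224.90425204] [ 0.64558911  0.07019427 -0.17903569]
34 384 slope deg [0.2 0.7] z 34.0 circle ((412.9913024902344, -31.953514099121094), 46.401920318603516)
64 62 slope deg [-2.1  1.1] z 62.8 circle ((411.97021484375, -29.470396041870117), 19.04165267944336)
```

The former stands flat on the bench at about (412.5, −31), offset 13 mm from the gripper. I'll re-centre and regrip firmly.

Call:
{"name": "carry_out", "arguments": {"moves": "0 0 0 0 0.7; 0 0 0 0 0.7; 0.0125 0.003 0 0 0.7; 0.0125 0.003 0 0 0.7; 0 0 0.006 0 0.7; 0 0 0 0 -1; 0 0 0 0 -1; 0 0 0 0 -1; 0 0 0 0 -1; 0 0 0 0 -1; 0 0 0 0 -1; 0 0 0 0 -1", "grip_force": 25}}

```text
clock: 12.58
tool_pos: [411.8, -29.4, 222.0]
ee_rot: [-3.12, -0.361, 0.001]
ft_force: [-0.4, 3.8, 1.8]
grip_width: 0.447
grasp_force: 25.0
```

```bash
python3 hub.py
```

```text
[411.80915415 -29.3859792  221.95989194] [-0.42899394  3.79723106  1.80123264]
34 398 slope deg [-0.1  0.2] z 33.6 circle ((414.6398010253906, -31.348968505859375), 47.5875358581543)
64 79 slope deg [-1.1 -0.8] z 62.7 circle ((416.9576416015625, -33.40142059326172), 25.159568786621094)
```

Call:
{"name": "carry_out", "arguments": {"moves": "0 0 -0.03 0 -1; 0 0 -0.06 0 -1; 0 0 -0.06 0 -1; 0 0 -0.05 0 -1; 0.0165 -0.0438 0 0 -1; 0.0165 -0.0438 0 0 -1; 0.0165 -0.0438 0 0 -1; 0.0165 -0.0438 0 0 -1; 0.0165 -0.0438 0 0 -1; 0.0165 -0.0438 0 0 -1; 0 0 0 0 -1; 0 0 0 0 -1"}}

```text
clock: 13.63
tool_pos: [429.9, 110.2, 321.2]
ee_rot: [3.12, 0.366, -0.003]
ft_force: [-0.2, -0.8, -6.7]
grip_width: 0.453
grasp_force: 25.0
```

```bash
cat > pin.py <<'E'
from h import *
import sys
o=r.observe();T=o['tool_pos'];print(T,o['ft_force'].round(1),o['joint_pos'].round(2));ims=[]
for n in('scene','top'):
    c=cap(n);k=c['R']@(T-[0,0,200])+c['t'];F=200/np.tan(np.radians(c['vfov'])/2);u,v=int(k[0]/k[2]*F+c['cx']),int(k[1]/k[2]*F+c['cy'])
    ims.append(cv2.resize(c['frame'][v-45:v+45,u-45:u+45,::-1],(400,400),interpolation=2))
    if n=='scene':
        zu=T[2]-222
        for z,rad in((zu+34,60),(zu+64,26)):
            P=pts(c);m=(np.hypot(P[...,0]-T[0],P[...,1]-T[1])<rad)&(abs(P[...,2]-z)<4.5);f=c['frame'].astype(int)
            q=P[m&(np.ptp(f,axis=2)<30)&(f.min(2)>90)]
            A=np.c_[q[:,:2]-q[:,:2].mean(0),np.ones(len(q))];s=np.linalg.lstsq(A,q[:,2],rcond=None)[0]
            print(z,len(q),'slope',np.degrees(s[:2]).round(1),'z',s[2].round(1),cv2.minEnclosingCircle(q[:,:2].astype(np.float32)))
if len(sys.argv)>1: cv2.imwrite('pics/'+sys.argv[1],np.hstack(ims))
E
python3 pin.py above.png
```

```text
[429.86372846 110.19457298 321.23398363] [-0.2 -0.8 -6.7] [ 0.1   0.24  1.94 -0.    0.97  1.43]
133.23398363188824 361 slope [-0.4  0.5] z 133.0 ((430.7268981933594, 106.26901245117188), 46.41862487792969)
163.23398363188824 66 slope [1.6 0.1] z 162.2 ((430.0564880371094, 110.01634216308594), 21.668180465698242)
```

View pics/above.png

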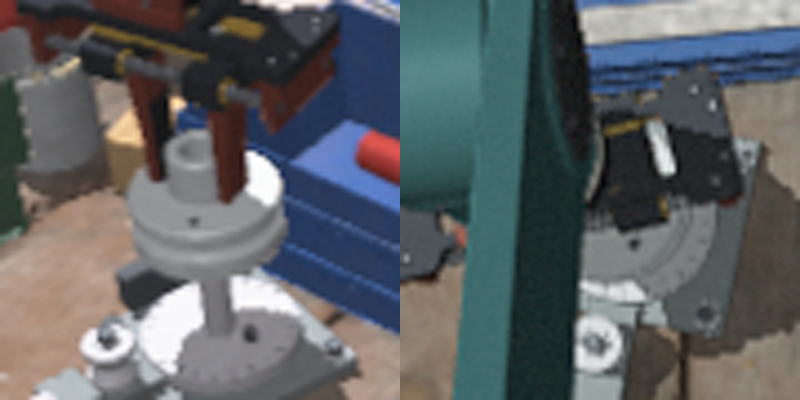

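The former hangs level above the pin, in line with it; in the left half the pin shows under the disc at (215,300). I'll lower it carefully.

Call:
{"name": "carry_out", "arguments": {"moves": "0 0 0.02 0 -1; 0 0 0.02 0 -1; 0 0 0.006 0 -1; 0 0 0.006 0 -1; 0 0 0.006 0 -1; 0 0 0 0 -1"}}

```text
clock: 14.23
tool_pos: [430.3, 109.1, 292.7]
ee_rot: [3.121, 0.361, -0.001]
ft_force: [-0.4, -0.5, -6.6]
grip_width: 0.449
grasp_force: 25.0
```

Call:
{"name": "carry_out", "arguments": {"moves": "0 0 0.006 0 -1; 0 0 0.006 0 -1; 0 0 0.006 0 -1; 0 0 0 0 -1"}}

```text
clock: 14.57
tool_pos: [430.1, 109.5, 283.4]
ee_rot: [3.121, 0.362, -0.002]
ft_force: [-1.8, 0.2, -7.6]
grip_width: 0.447
grasp_force: 25.0
```

Call:
{"name": "carry_out", "arguments": {"moves": "0 0 0.01 0 -1; 0 0 0.01 0 -1; 0 0 0.01 0 -1; 0 0 0.008 0 -1; 0 0 0.006 0 -1; 0 0 0 0 -1"}}

```text
clock: 15.07
tool_pos: [430.1, 109.6, 261.1]
ee_rot: [-3.121, -0.361, 0.002]
ft_force: [-1.4, 2.2, -9.0]
grip_width: 0.447
grasp_force: 25.0
```

Call:
{"name": "carry_out", "arguments": {"moves": "0 0 0.004 0 -1; 0 0 0.004 0 -1; 0 0 0.004 0 -1; 0 0 0 0 -1; 0 0 0 0 -1"}}

```text
clock: 15.48
tool_pos: [430.2, 109.6, 255.7]
ee_rot: [-3.121, -0.362, 0.001]
ft_force: [-2.3, 4.0, -9.1]
grip_width: 0.444
grasp_force: 25.0
```

Call:
{"name": "carry_out", "arguments": {"moves": "0 0 0.003 0 -1; 0 0 0.003 0 -1; 0 0 0 0 -1"}}

```text
clock: 15.73
tool_pos: [430.2, 109.6, 252.8]
ee_rot: [-3.121, -0.361, 0.001]
ft_force: [-2.5, 4.4, -6.1]
grip_width: 0.449
grasp_force: 25.0
```

Call:
{"name": "carry_out", "arguments": {"moves": "0 0 0.003 0 -1; 0 0 0.003 0 -1; 0 0 0 0 -1"}}

```text
clock: 15.98
tool_pos: [430.1, 109.5, 249.8]
ee_rot: [-3.121, -0.361, 0.001]
ft_force: [-3.1, 2.7, -5.7]
grip_width: 0.446
grasp_force: 25.0
```

Call:
{"name": "carry_out", "arguments": {"moves": "0 0 0.003 0 -1; 0 0 0.003 0 -1; 0 0 0 0 -1; 0 0 0 0 -1"}}

```text
clock: 16.32
tool_pos: [429.9, 109.5, 246.9]
ee_rot: [-3.121, -0.361, 0.002]
ft_force: [-4.8, 4.3, -4.0]
grip_width: 0.446
grasp_force: 25.0
```

```bash
python3 pin.py peg.png
```

```text
[429.89946479 109.51243732 246.86966013] [-4.8  4.3 -4. ] [0.09 0.37 2.01 0.   0.77 1.43]
58.86966012828421 337 slope [-0.7  0.4] z 58.7 ((430.79034423828125, 106.04486846923828), 46.41962432861328)
88.86966012828421 68 slope [-3.6  0.7] z 88.1 ((432.5010681152344, 109.41629791259766), 22.02556610107422)
```

View pics/peg.png

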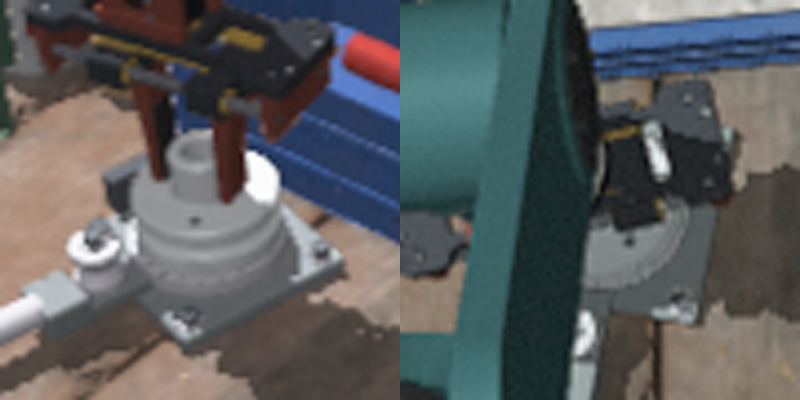

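The disc top now reads 58.7 mm, against 58 when seated and 67 on the peg, so the peg looks to be in a slot already. I'll press lightly to confirm, then turn a little to feel the slot's ends.

Call:
{"name": "carry_out", "arguments": {"moves": "0 0 0.002 0 -1; 0 0 0.002 0 -1; 0 0 0 0 -1; 0 0 0 0 -1"}}

```text
clock: 16.75
tool_pos: [429.3, 109.5, 246.0]
ee_rot: [3.121, 0.362, -0.003]
ft_force: [-10.9, 2.4, 16.3]
grip_width: 0.447
grasp_force: 25.0
```

Call:
{"name": "carry_out", "arguments": {"moves": "0 0 0 -0.01 -1; 0 0 0 -0.01 -1; 0 0 0 -0.01 -1; 0 0 0 0 -1"}}

```text
clock: 17.08
tool_pos: [430.0, 109.4, 246.0]
ee_rot: [-3.108, -0.455, 0.001]
ft_force: [-7.8, 0.8, 12.2]
grip_width: 0.451
grasp_force: 25.0
```

```bash
python3 -c "
from h import *
o=r.observe();print(o['tool_pos'],o['ft_force'],o['ft_torque'],o['ee_rot'])"
```

```text
[429.97115206 109.41629898 245.96207159] [-7.76957319  0.81776074 12.19333505] [ 0.52678785  1.46492164 -0.51843155] [-3.10839103e+00 -4.54709954e-01  6.28590997e-04]
```

Call:
{"name": "carry_out", "arguments": {"moves": "0 0 -0.002 0.01 -1; 0 0 -0.002 0.01 -1; 0 0 0 0 0.5; 0 0 0 0 0.5; 0 0 0 0 0.5; 0 0 0 0 0.5; 0 0 0 0 0.5; 0 0 0 0 0.5"}}

```text
clock: 17.75
tool_pos: [430.8, 109.4, 247.2]
ee_rot: [3.117, 0.393, 0.001]
ft_force: [-1.2, -0.3, 0.1]
grip_width: 0.751
grasp_force: 0.0
```

Call:
{"name": "carry_out", "arguments": {"moves": "0 0 -0.01 0 0.5; 0 0 -0.03 0 0.5; 0 0 -0.06 0 0.5; 0 0 -0.06 0 0.5; 0 0 -0.06 0 0.5; 0 0 -0.06 0 0.5; -0.03 -0.05 -0.05 0 0.5; -0.04 -0.05 0 0 0.5; 0 -0.06 0 0 0.5; 0 -0.06 0 0 0.5; 0 -0.06 0 0 0.5; 0 0 0 0 0.5"}}

```text
clock: 18.75
tool_pos: [360.5, 239.8, 412.6]
ee_rot: [-3.114, -0.398, -0.001]
ft_force: [0.2, -0.1, 0.8]
grip_width: 0.749
grasp_force: 0.0
```

```bash
python3 - <<'E'
from h import *
o=r.observe();print(o['tool_pos'],o['ft_force'],o['grip_width']);C=(430,110);ims=[]
for n in('scene','top'):
    c=cap(n);P=pts(c);f=c['frame'].astype(int);g=(np.ptp(f,axis=2)<30)&(f.min(2)>90)
    for z,rad in((58,52),(88,26)):
        m=(np.hypot(P[...,0]-C[0],P[...,1]-C[1])<rad)&(abs(P[...,2]-z)<4.5)&g;q=P[m]
        if len(q)<20: print(n,z,len(q));continue
        A=np.c_[q[:,:2]-q[:,:2].mean(0),np.ones(len(q))];s=np.linalg.lstsq(A,q[:,2],rcond=None)[0]
        print(n,z,len(q),np.degrees(s[:2]).round(1),s[2].round(1),cv2.minEnclosingCircle(q[:,:2].astype(np.float32)))
    ims.append(c['frame'][:,:,::-1][60:330,200:] if n=='scene' else c['frame'][:,:,::-1][60:330,:440])
cv2.imwrite('pics/end.png',np.vstack([cv2.resize(i,(480,295)) for i in ims]))
E
```

```text
[360.45863918 239.76351413 412.62175287] [ 0.24346129 -0.13827018  0.79144141] 0.7489676420002797
scene 58 400 [-0.   0.3] 57.8 ((430.65289306640625, 105.74131774902344), 47.16496658325195)
scene 88 89 [ 0.5 -0. ] 87.2 ((430.8131408691406, 106.01496124267578), 21.286575317382812)
top 58 713 [-0.   0.2] 57.8 ((431.5160827636719, 109.80537414550781), 46.16261291503906)
top 88 116 [-0.4 -0. ] 87.6 ((431.5105285644531, 110.10746765136719), 20.362224578857422)
```

View pics/end.png

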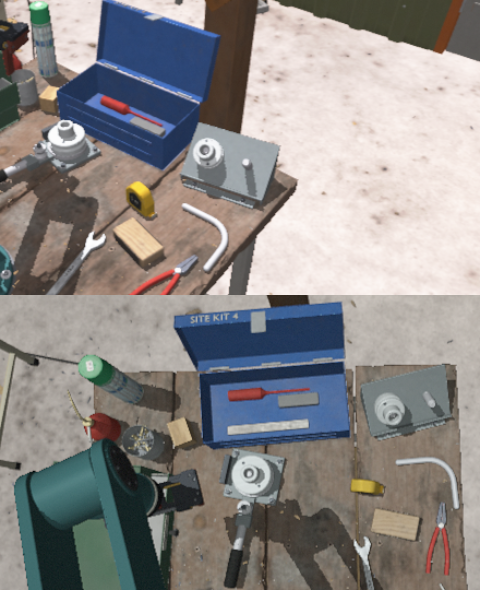

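The final picture shows the large former flat on the turntable, with its disc top at 57.8 mm in both views against 58 nominal. The small former still hangs on its post, the tape measure and block have not moved, and the gripper is clear of everything.

```bash
python3 -c "
from workcell import r
print(r.hand_in())"
```

```text
the job is handed in; nothing more can be done
None
```

The larger former is on the bender's centre pin, hub up, flat on the turntable with the drive peg in a slot (the peg was in a slot as it went down, so no search was needed), and the job is handed in at about 19 s on the clock, with the other items where they were.

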